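# Knock a stuck sample carrier out of its socket with alternating taps

### The arm

A 7-joint arm with a two-finger parallel gripper is mounted at the origin on a cart in front of the work surface, level with it; the furniture and walls round the work are solid. World frame = base frame: x ahead of the robot, y to its left, z up, the work surface at z = 0. Lengths are in m, angles in rad, forces in N, time in s.
With the tool pointing down it reaches from about 0.4 to 0.925 m from the base axis. Payload 4.1 kg.
Tool frame: the origin (TCP) lies between the finger pads; the fingertips stand 22 mm ahead of it and the grasp point (between the pads) lies 3 mm ahead of it; y points along the fingers, z is the direction in which the jaws open and shut, and the axes are right-handed (so a half turn about y gives the same grasp; the last joint's range is limited). The gripper opens to 85 mm and grips with 20 to 120 N. Pads are 22 mm wide; open, the fingers measure 114 mm over their backs; the gripper's body (76 mm by 85 mm) begins 54 mm behind the grasp point. The pads swing forward as they close: fully open they stand 13 mm farther back than shut.
Start: joints at [-1.323, 0.398, 0.045, 1.537, -0.019, 1.207, -0.051], TCP at [0.221, 0.611, 0.253] pointing down, gripper open.
Joint ranges: [-2.82, 2.82], [-0.49, 2.23], [-1.37, 1.46], [0, 2.46], [-1.36, 4.5], [0.23, 2], [-2.94, 2.94]. Speed limits (rad/s): [2.57, 2.57, 3.14, 3.14, 3.14, 3.14, 3.14].

### API

Orientations are given as a rotation vector (axis times angle).
In Python, from cell import get_obs, snapshot, close_job, recognise, spot_point gives the robot as it stands.
- The arm moves only by the shell command python3 -m creep 'ROWS'. ROWS is JSON, a list of rows, each a list of 7 numbers: the shift along the tool's x, y, z scaled (see below), then the turn, a rotation vector about the tool's x, y, z scaled (see below), then the opening, from 0 (shut) to 1 (fully open). A call has exactly 5 rows; each row shifts and turns the commanded pose from where the row before left it, along the tool's axes as they then stand; what a row does not reach is not made up. The controller multiplies each number of a shift by 0.05 m and each number of a turn by 5 degrees. A row lasts 1/10 s, in which the tool goes at most 50 mm and 8.59 degrees, less where a joint would pass 70% of its speed; a pose out of reach is approached as far as the arm can. A call with a number of a shift or a turn outside -1 to 1 is refused whole. A call with a gripper value outside its range is refused whole. The fingers move at their own pace and stop on an object; the grip force is fixed at half the most. Time passes only in rows, so rows that do not move let the fingers close, or fill a call up. It gives the time, the measured TCP pose, the force and the opening at its end, in the units of the state.
- get_obs(): the state, without advancing time (a new reading comes with each control period).
- snapshot(name): name is "scene" or "side" or "wrist"; returns a dict with "image" (480x640x3 uint8, red, green, blue), "range_z" (480x640 float32, m along the optical axis (not along the pixel's ray), 0 where there is no reading), "fov_y" (degrees; the focal length in pixels is half the picture's height over the tangent of half this angle, whatever the lens; pixels are square), "cx", "cy" (the principal point, pixels), "D" ([k1, k2, p1, p2, k3] as OpenCV has them; the pictures are not rectified), "extrinsics" (4x4, takes a point from camera to world coordinates). Camera axes: x right, y down, z forward; pixel columns grow to the right and rows downward; lengths in m; the calibration is good to about 2 mm. A picture is of the moment at which its call begins.
- close_job(): hands the job in, once; it reports no verdict.
Trained networks look in the newest picture that a camera, given by its name, has taken for a name from the list of things; names that differ only in an ending like _2 or _b are one class to them, and where a whole thing is asked for, a point or a joint stands for the part that bears it (a point fixed in the world has none). Each returns a list of dicts, best first, with "p" (0 to 1); they miss things now and then, are a little off and sometimes report something else, mostly with a low value. They report only what shows in the picture. A call takes as long as a camera call. They do not tell look-alikes from the thing itself.
- recognise(camera, label): "location" ([column, row] in pixels, amid what is visible of it).
- spot_point(camera, label): "location" ([column, row] in pixels: a listed point, or the origin of a listed thing).
The state is a dict: "time_s": time; "joint_pos": joint angles; "joint_velocities": joint speeds; "effort": joint torques, N m; "eef_pos": TCP position; "tool_rot": TCP orientation; "wrist_force": force on the tool from outside, world axes, zero at the start; "wrist_torque": the same for the moment, N m; "opening": opening from 0.0 (shut) to 1.0 (fully open).
Only numpy, scipy, OpenCV 4.12 (cv2) and the standard library are available. Lean on these libraries where they do the work, as an engineer would, in place of code of your own. Each camera call takes 0.05 s, during which the arm holds its last target.

### The job

The crossbar sample carrier of one of the two small dipping stands is stuck up in its socket. Take the short mallet by its handle and tap the carrier's two arms down in turn, left and right alternately, a little at a time so that the bar never cocks badly, until the carrier has come out of the socket and lies flat on the rubber pad below. Touch the carrier only with the mallet, leave the other stand alone, and finally stand the mallet upright on the worktop, head down.

Things in the scene. Friction and masses are not known exactly. Their poses are not given: they have to be found in the camera images.
- mallet: Short mallet standing head down: white head, 36 mm across, 40 mm high; round wooden handle above it, 20 mm across, 55 mm long; 0.15 kg. Origin: centre of the head's flat lower (striking) face, z up along the handle. Held by the handle it strikes straight down; fingertips close above the head can bear on it. Stands left or right of the stands.
- carrier: The stuck carrier: aluminium bar 140 x 28 x 12 mm, a plug 26 mm across and 20 mm high on its middle, tight in the socket above. Origin: centre of the bar's top face; y along the bar, z up. Tap the arms at y = +50 and -50 mm. 7 N moves the tapped arm down; it stays there, the other stays put, the bar tilts. Over 10 degrees (17 mm between the arms) spoils it; steps of 10 mm are good.
- pad (a point): Centre of the top of the rubber pad (50 x 150 mm, 14 mm above the worktop) under the stuck carrier; y along the bar, x to the column 41 to 63 mm behind. The bar's top starts level, 46 mm above this point, and is 12 mm above it when down. The socket head over the bar's middle is 44 mm across; the stand is 106 mm high.
- stand_b: The other, identical stand, whose carrier already lies on its pad: leave it alone. Base 120 x 160 mm, 106 mm high. Origin: on the worktop under the socket; y along its bar, x to its column.
Things that resemble listed ones, but are neither listed nor needed, are in the scene too. Of the things shaped like the mallet, the white one is meant.

How it is judged:
At the end, for the whole second after the job is handed in: The carrier is down on the pad (its bar within 10 mm of lying on it, level within 8 degrees), out of the socket; the mallet stands upright, head down, on the worktop, released and at rest (z of carrier in the frame of pad below 0.022 m and angle between carrier's own z axis and vertical below 0.14 rad and height (world z) of mallet below 0.008 m and angle between mallet's own z axis and vertical below 0.17 rad and linear speed of mallet below 0.02 m/s); the robot touches nothing.
It fails at once if the carrier tilts by more than 10 degrees (tapped too far on one side) (angle between carrier's own z axis and vertical above 0.175 rad).
It fails at once if the carrier is pushed with the gripper or arm instead of the mallet (contact force between any of the fingers, the arm and carrier above 2 N).
It fails at once if the other stand is struck or pushed (contact force between any of mallet, the fingers, the arm and stand_b above 3 N).
It also fails if it takes over 64 s, if anything falls off the work surface, if the arm or the gripper's body presses on something with over 40 N, if the wrist force passes 120 N, or if a joint passes its speed limit or range.

## Working session

There is one attempt and no reset: what is moved stays moved. The work goes in short steps, Python scripts to look and compute and a shell command to move; the robot and the scene stay as the last step left them, time stands still between calls to the robot, and variables do not carry over. Pictures are saved under pics/ and viewed, and the job is handed in when it is done.

```bash
ls; mkdir -p pics; python3 - <<'E'
from cell import *
import cv2
o=get_obs(); print({k:o[k] for k in ('time_s','eef_pos','tool_rot','opening','wrist_force')})
for n in ('scene','side','wrist'):
    s=snapshot(n); cv2.imwrite(f'pics/{n}0.png',s['image'][:,:,::-1]); print(n,s['fov_y'],s['D'],s['extrinsics'])
    for l in ('mallet','carrier','stand_b'):
        print(l,[(r['p'],r['location']) for r in recognise(n,l)][:4])
    for l in ('mallet','carrier','pad','stand_b'):
        print('pt',l,[(r['p'],r['location']) for r in spot_point(n,l)][:4])
E
```

```text
pics
{'time_s': 0.0, 'eef_pos': array([0.22070312, 0.6107374 , 0.25225804]), 'tool_rot': array([-1.55559516,  0.27232832, -0.27196391]), 'opening': 0.9978416509761561, 'wrist_force': array([ 1.31710873, -0.48126213, -0.38138915])}
scene 51.27394784570516 [-0.12042004  0.          0.          0.          0.        ] [[ 0.65032917 -0.49206074  0.57874709 -0.16205563]
 [-0.75965082 -0.42286596  0.49407997 -0.56463914]
 [ 0.00161509 -0.76096032 -0.64879641  0.84932768]
 [ 0.          0.          0.          1.        ]]
mallet [(0.9, [211.4, 205.4]), (0.76, [217.9, 190.1]), (0.72, [181.8, 200.7]), (0.71, [262.1, 186.9])]
carrier [(0.97, [394.6, 262.1])]
stand_b [(0.93, [299.1, 221.2]), (0.24, [401.0, 265.7])]
pt mallet [(0.74, [220.7, 202.5]), (0.69, [212.9, 216.1]), (0.68, [263.4, 195.6]), (0.51, [187.0, 213.3])]
pt carrier [(0.65, [396.3, 260.0])]
pt pad [(0.87, [386.3, 274.6])]
pt stand_b [(0.94, [297.0, 226.2])]
side 56.75887380807583 [-0.10832527  0.          0.          0.          0.        ] [[-0.99878544  0.00261687  0.04920165  0.46691998]
 [-0.04169807  0.48706556 -0.87236943 
[... 209 characters left out ...]
 351.2])]
carrier []
stand_b [(0.84, [272.7, 275.7])]
pt mallet [(0.98, [329.6, 348.5]), (0.74, [249.9, 362.8]), (0.61, [340.8, 385.7]), (0.6, [253.7, 339.7])]
pt carrier [(0.6, [290.7, 210.6])]
pt pad [(0.81, [289.6, 220.8])]
pt stand_b [(0.69, [279.2, 284.6])]
wrist 69.09028096774587 [-0.05790533  0.          0.          0.          0.        ] [[ 3.38663901e-01  9.02681076e-01  2.65468714e-01  1.54233684e-01]
 [ 9.40907384e-01 -3.24977094e-01 -9.53057384e-02  6.36156356e-01]
 [ 2.40564824e-04  2.82058086e-01 -9.59397299e-01  3.74077540e-01]
 [ 0.00000000e+00  0.00000000e+00  0.00000000e+00  1.00000000e+00]]
mallet []
carrier []
stand_b []
pt mallet []
pt carrier []
pt pad []
pt stand_b []
```

View pics/scene0.png

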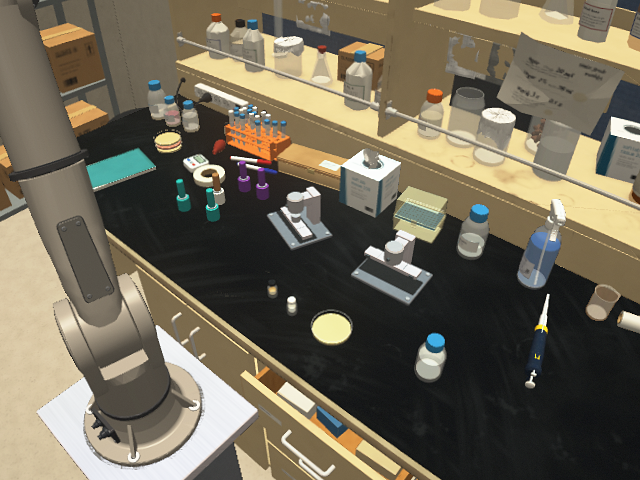

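View pics/side0.png

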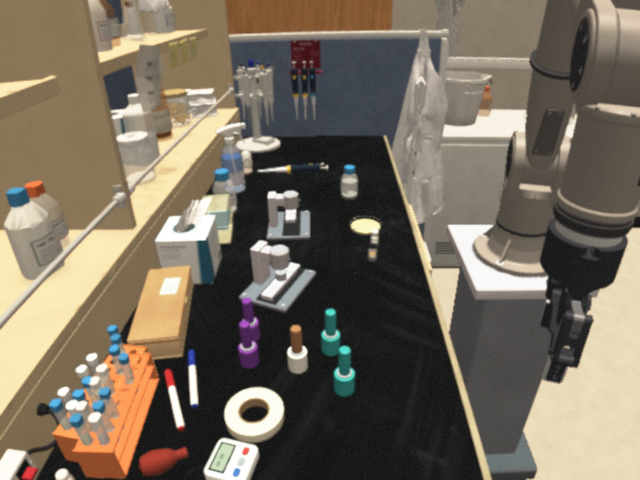

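View pics/wrist0.png

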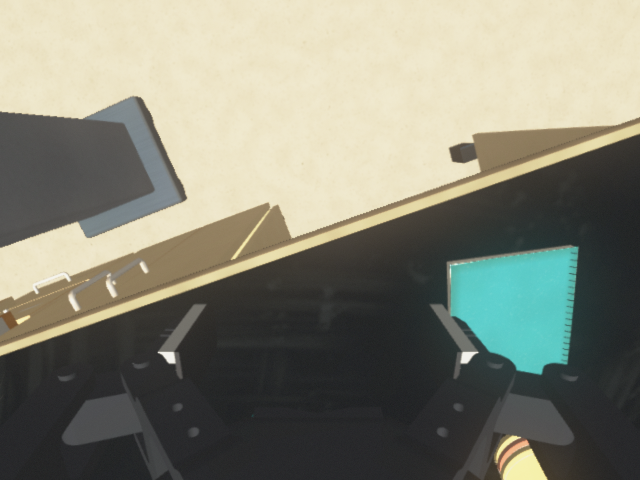

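The white mallet with the wooden handle is at scene (218,190) and side (297,352). The stuck stand is at scene (392,265) and side (290,215). stand_b is at scene (299,221). I'll measure these next from the range images.

```bash
cat > h.py <<'E'
import numpy as np, cv2
from cell import *
from scipy.spatial.transform import Rotation as R
def cloud(s):
    f=240/np.tan(np.radians(s['fov_y'])/2); K=np.array([[f,0,s['cx']],[0,f,s['cy']],[0,0,1]])
    u,v=np.meshgrid(np.arange(640.),np.arange(480.))
    p=cv2.undistortPoints(np.stack([u,v],-1).reshape(-1,1,2),K,np.array(s['D'])).reshape(480,640,2)
    z=s['range_z']; P=np.dstack([p[...,0]*z,p[...,1]*z,z])
    E=s['extrinsics']; W=P@E[:3,:3].T+E[:3,3]; W[z<=0]=np.nan
    return W
def proj(s,X):
    f=240/np.tan(np.radians(s['fov_y'])/2); K=np.array([[f,0,s['cx']],[0,f,s['cy']],[0,0,1]])
    Ti=np.linalg.inv(s['extrinsics']); r,_=cv2.Rodrigues(Ti[:3,:3])
    return cv2.projectPoints(np.array(X,float).reshape(-1,1,3),r,Ti[:3,3],K,np.array(s['D']))[0].reshape(-1,2)
E
python3 - <<'E'
from h import *
# topdown height map x 0.3..1.0, y -0.3..0.6 ; 2mm->1px
col={}
for n in ('scene','side'):
    s=snapshot(n); W=cloud(s); np.save(n+'.npy',W); np.save(n+'_im.npy',s['image'])
    for name,(u,v) in dict(scene=dict(mal=(218,186),stuck=(398,248),b=(294,208)),side=dict(mal=(297,360),stuck=(290,197),b=(279,258)))[n].items():
        print(n,name,W[v,u])
    img=np.zeros((500,600,3),np.uint8)
    x,y,z=W.reshape(-1,3).T; ok=np.isfinite(x)&(x>.3)&(x<.9)&(y>-.4)&(y<.6)&(z>-.05)&(z<.2)
    c=((x[ok]-.3)*800).astype(int); r=((.5-y[ok])*550+0).astype(int)
    r=np.clip(r,0,499);img[r,np.clip(c,0,599)]=s['image'].reshape(-1,3)[ok][:,::-1]
    m=np.abs(z)<.005
    cv2.imwrite(f'pics/top_{n}.png',img)
    # table height
    t=ok&(np.abs(z)<.02)&(s['image'].reshape(-1,3).sum(1)<90); print('table z',np.median(z[t]),z[t].std())
E
```

```text
scene mal [0.54047423 0.38833716 0.0578704 ]
scene stuck [ 0.59913934 -0.16359465  0.10566697]
scene b [0.58287008 0.13850324 0.0788555 ]
table z -0.001906954765467983 0.0017427595703465553
side mal [0.54046636 0.41756634 0.0351714 ]
side stuck [ 0.60018079 -0.12877946  0.10201203]
side b [0.59657151 0.17209657 0.09386886]
table z 0.0001389940686380431 0.0012000513591947143
```

```bash
python3 - <<'E'
from h import *
for n in ('scene','side'):
    im=cv2.imread(f'pics/{n}0.png')
    a=im[150:310,170:450] if n=='scene' else im[180:400,200:400]
    a=cv2.resize(a,None,fx=2.8,fy=2.8,interpolation=cv2.INTER_CUBIC) if n=='scene' else cv2.resize(a,None,fx=2.7,fy=2.7,interpolation=cv2.INTER_CUBIC)
    cv2.imwrite(f'pics/{n}0z.png',a)
E
```

```text
(no output)
```

View pics/scene0z.png

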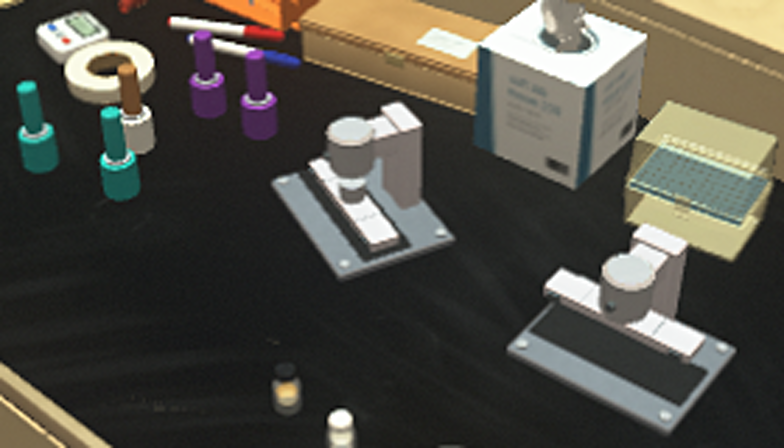

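View pics/side0z.png

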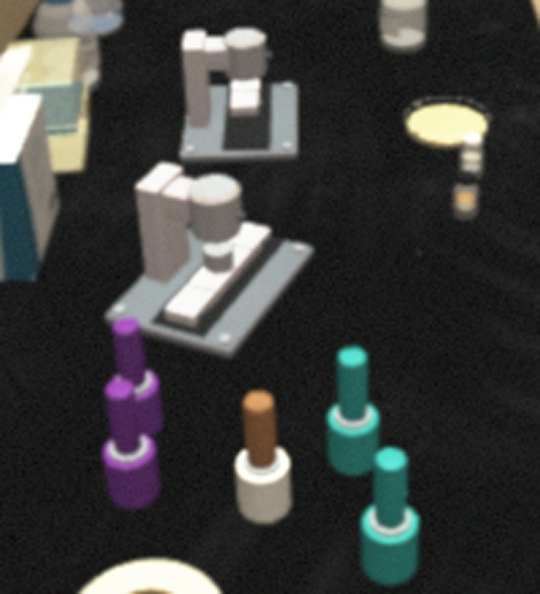

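```bash
python3 - <<'E'
from h import *
from scipy.optimize import least_squares
def circ(P,r=None):
    f=lambda p: np.hypot(P[:,0]-p[0],P[:,1]-p[1])-(p[2] if r is None else r)
    x0=[*P.mean(0)] + ([0.02] if r is None else [])
    s=least_squares(f,x0,loss='soft_l1',f_scale=.002); return s.x, np.abs(s.fun).mean()
for n in ('scene','side'):
    W=np.load(n+'.npy').reshape(-1,3); im=np.load(n+'_im.npy').reshape(-1,3).astype(int)
    C=np.load('scene.npy')
    near=np.hypot(W[:,0]-.54,W[:,1]-.40)<.08
    wood=near&(W[:,2]>.045)&(W[:,2]<.09)&(im[:,0]-im[:,2]>40)
    P=W[wood]; print(n,'wood',len(P),P.mean(0),P[:,2].max())
    top=near&(W[:,2]>.09)&(im[:,0]-im[:,2]>40); print(' woodtop',top.sum(),W[top].mean(0) if top.any() else '')
    hd=near&(W[:,2]>.006)&(W[:,2]<.036)&(im.min(1)>90)&(im.max(1)-im.min(1)<60)
    P=W[hd]; print(' head',len(P),P.mean(0), 'fit', circ(P[:,:2],.018),circ(P[:,:2]))
    P=W[wood]; print(' wood fit',circ(P[:,:2],.010))
    # others
    for nm,m in dict(teal=(im[:,1]-im[:,0]>40)&(im[:,2]-im[:,0]>30),purple=(im[:,2]-im[:,1]>40)&(im[:,0]-im[:,1]>15)).items():
        m=m&(np.hypot(W[:,0]-.54,W[:,1]-.40)<.25)&(W[:,2]>.05)&(W[:,2]<.1)
        Q=np.float32(W[m][:,:2]); 
        _,l,c=cv2.kmeans(Q,2,None,(3,50,1e-5),5,cv2.KMEANS_PP_CENTERS); print(' ',nm,c.round(3).tolist())
    # stands
    for nm,c0 in dict(stuck=(.6,-.15),b=(.59,.155)).items():
        nb=np.hypot(W[:,0]-c0[0],W[:,1]-c0[1])<.14
        t=nb&(W[:,2]>.095)&(W[:,2]<.115)
        print(' ',nm,'tops',t.sum(),W[t].mean(0))
        mk=(nb&(W[:,2]>.095)).reshape(480,640)
        base=nb&(W[:,2]>.0035)&(W[:,2]<.02)&(im.min(1)>70)
        Q=np.float32(W[base][:,:2]*1000); print('   base',len(Q),np.median(W[base][:,2]),cv2.minAreaRect(Q))
        bar=nb&(W[:,2]>(.045 if nm=='stuck' else .018))&(W[:,2]<(.068 if nm=='stuck' else .034))&(im.min(1)>150)
        Q=np.float32(W[bar][:,:2]*1000); 
        if len(Q)>5: print('   bar',len(Q),np.median(W[bar][:,2]),cv2.minAreaRect(Q))
E
```

```text
scene wood 92 [0.53794454 0.39204384 0.06891742] 0.08985429893191077
 woodtop 25 [0.54056483 0.39523406 0.09314577]
 head 93 [0.53604528 0.38473702 0.0210461 ] fit (array([0.54255305, 0.39781453]), np.float64(0.0021832253762276016)) (array([0.5550339 , 0.42545468, 0.04682531]), np.float64(0.0020117070375173466))
 wood fit (array([0.54298571, 0.39844688]), np.float64(0.0016283835923308328))
  teal [[0.45399999618530273, 0.4429999887943268], [0.4779999852180481, 0.34700000286102295]]
  purple [[0.6320000290870667, 0.38499999046325684], [0.640999972820282, 0.31700000166893005]]
  stuck tops 411 [ 0.6208272  -0.15238933  0.10105819]
   base 880 0.007562761189116585 ((608.980224609375, -151.91912841796875), (121.6241683959961, 160.34893798828125), 4.2574543952941895)
   bar 355 0.05737680737896245 ((601.1820678710938, -152.32205200195312), (34.76768112182617, 139.4916534423828), 3.2516393661499023)
  b tops 307 [0.61446838 0.13921764 0.10117741]
   base 940 0.008500134186971597 ((604.9554443359375, 147.1962432861328), (163.58319091796875, 121.64695739746094), 67.9609603881836)
   bar 226 
[... 631 characters left out ...]
4, 0.39500001072883606], [0.640999972820282, 0.328000009059906]]
  stuck tops 216 [ 0.62316631 -0.13984667  0.10212294]
   base 687 0.009786928738042877 ((610.8916625976562, -146.07545471191406), (118.60054016113281, 163.3186492919922), 3.2164881229400635)
   bar 107 0.05995349398971017 ((600.1902465820312, -107.30992889404297), (27.37329864501953, 64.0900650024414), 4.7557902336120605)
  b tops 420 [0.61880834 0.15062626 0.10230509]
   base 1272 0.009825368242761423 ((606.2313842773438, 150.2512664794922), (162.91363525390625, 120.97936248779297), 67.67739868164062)
   bar 354 0.025581644385495816 ((597.6857299804688, 151.5649871826172), (143.64923095703125, 28.45703125), 67.38227081298828)
```

```bash
cat >> h.py <<'E'
def st():
    o=get_obs(); T=R.from_rotvec(o['tool_rot']); return o,np.array(o['eef_pos']),T
def to(p=None,yaw=None,verbose=True):
    """units of shift (tool axes) to world p, and total turn units to jaw-yaw with tool down"""
    o,e,T=st(); M=T.as_matrix()
    yj=np.degrees(np.arctan2(M[1,2],M[0,2]))
    print('t',round(o['time_s'],2),'tcp',e.round(4),'jaw yaw %.1f'%yj,'y(down)',M[:,1].round(3),'op %.2f'%o['opening'],'F',np.round(o['wrist_force'],1),'q',np.round(o['joint_pos'],2))
    if p is not None:
        print(' shift units total',(T.inv().apply(np.array(p)-e)/.05).round(3))
    if yaw is not None:
        for k in (0,180):
            y=np.radians(yaw+k); z=np.array([np.cos(y),np.sin(y),0]); d=np.array([0,0,-1]); x=np.cross(d,z)
            G=R.from_matrix(np.stack([x,d,z],1)); print(' turn units to yaw',yaw+k,(np.degrees((T.inv()*G).as_rotvec())/5).round(2))
            if p is not None: print('   shift in final frame',(G.inv().apply(np.array(p)-e)/.05).round(3))
E
python3 - <<'E'
from h import *
to([.5425,.399,.22],3.7)
E
```

```text
t 1.3 tcp [0.2209 0.6113 0.2533] jaw yaw 70.1 y(down) [ 0.  0. -1.] op 1.00 F [-0.2  0.  -0.1] q [-1.32  0.4   0.05  1.54 -0.02  1.21 -0.05]
 shift units total [ 7.492  0.667 -1.808]
 turn units to yaw 3.7 [-0.   13.29 -0.  ]
   shift in final frame [4.653 0.667 6.144]
 turn units to yaw 183.7 [ -0.   -22.71   0.  ]
   shift in final frame [-4.653  0.667 -6.144]
```

```bash
python3 -m creep '[[0.75,0,-0.18,0,0,0,0.8],[0.75,0,-0.18,0,0,0,0.8],[0.75,0,-0.18,0,0,0,0.8],[0.75,0,-0.18,0,0,0,0.8],[0.75,0,-0.18,0,0,0,0.8]]' && python3 -m creep '[[0.75,0.1,-0.18,0,0,0,0.8],[0.75,0.1,-0.18,0,0,0,0.8],[0.75,0.1,-0.18,0,0,0,0.8],[0.75,0.1,-0.18,0,0,0,0.8],[0.75,0.1,-0.18,0,0,0,0.8]]' && python3 -m creep '[[0,0,0,0,0.95,0,0.8],[0,0,0,0,0.95,0,0.8],[0,0,0,0,0.95,0,0.8],[0,0,0,0,0.95,0,0.8],[0,0,0,0,0.95,0,0.8]]' && python3 -m creep '[[0,0,0,0,0.95,0,0.8],[0,0,0,0,0.95,0,0.8],[0,0,0,0,0.95,0,0.8],[0,0,0,0,0.95,0,0.8],[0,0,0,0,0.95,0,0.8]]'
python3 -m creep '[[0,0,0,0,0.95,0,0.8],[0,0,0,0,0.95,0,0.8],[0,0,0,0,0.95,0,0.8],[0,0,0,0,0.95,0,0.8],[0,0,0,0,0,0,0.8]]'
python3 - <<'E'
from h import *
to([.5425,.399,.22],3.7)
s=snapshot('wrist'); cv2.imwrite('pics/wrist1.png',s['image'][:,:,::-1])
W=cloud(s).reshape(-1,3); im=s['image'].reshape(-1,3).astype(int)
near=np.hypot(W[:,0]-.5425,W[:,1]-.399)<.035
m=near&(W[:,2]>.09)&(W[:,2]<.1)
print(m.sum(),W[m].mean(0), W[m].min(0),W[m].max(0))
print(cv2.minEnclosingCircle(np.float32(W[m][:,:2]*1000)))
E
```

```text
time_s: 1.8
eef_pos: [0.3832, 0.5044, 0.2535]
tool_rot: [-1.553, 0.272, -0.272]
wrist_force: [0.6, 0.2, 0.2]
opening: 0.806
time_s: 2.3
eef_pos: [0.5442, 0.3984, 0.2283]
tool_rot: [-1.553, 0.272, -0.272]
wrist_force: [0.1, 1.1, -0.3]
opening: 0.802
time_s: 2.8
eef_pos: [0.543, 0.3993, 0.2283]
tool_rot: [-1.487, 0.598, -0.598]
wrist_force: [-0.5, 0.1, -0.1]
opening: 0.802
time_s: 3.3
eef_pos: [0.5429, 0.3994, 0.2283]
tool_rot: [-1.369, 0.916, -0.916]
wrist_force: [0.1, -0.0, 0.3]
opening: 0.807
time_s: 3.8
eef_pos: [0.5429, 0.3994, 0.2283]
tool_rot: [-1.239, 1.162, -1.162]
wrist_force: [-0.4, 0.0, 0.6]
opening: 0.8
t 3.8 tcp [0.5429 0.3994 0.2283] jaw yaw 3.7 y(down) [ 0. -0. -1.] op 0.80 F [-0.4  0.   0.6] q [-0.99  0.49  0.41  1.51 -0.21  1.18 -0.47]
 shift units total [ 0.008  0.165 -0.009]
 turn units to yaw 3.7 [-0.   -0.01  0.  ]
   shift in final frame [ 0.008  0.165 -0.009]
 turn units to yaw 183.7 [-0.   35.99 -0.  ]
   shift in final frame [-0.008  0.165  0.009]
498 [0.54319429 0.40079095 0.09437703] [0.53340767 0.39086049 0.0900358 ] [0.5527607  0.40952871 0.09723921]
((543.1951904296875, 399.75457763671875), 9.848031997680664)
```

View pics/wrist1.png

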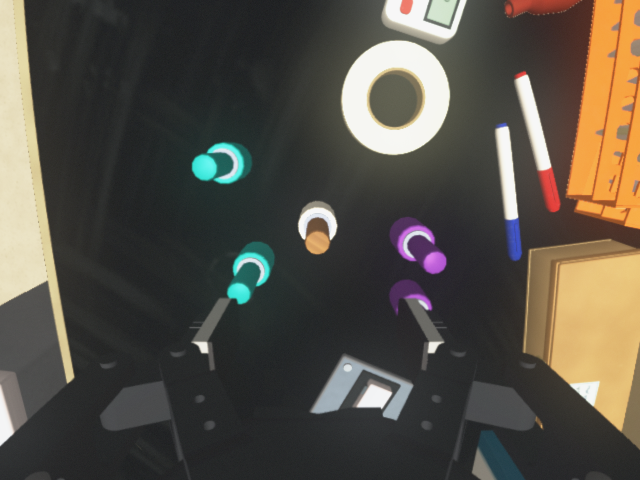

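The wrist image shows the white mallet's handle at (317,240), centred between the jaws, and the teal one at (240,285) is clear of the left finger. I'm descending and gripping.

```bash
python3 -m creep '[[0,0.6,0,0,0,0,0.7],[0,0.6,0,0,0,0,0.7],[0,0.6,0,0,0,0,0.7],[0,0.5,0,0,0,0,0.7],[0,0.5,0,0,0,0,0.7]]' && python3 -m creep '[[0,0.2,0,0,0,0,0.7],[0,0.19,0,0,0,0,0.7],[0,0,0,0,0,0,0.7],[0,0,0,0,0,0,0],[0,0,0,0,0,0,0]]' && python3 -m creep '[[0,0,0,0,0,0,0],[0,0,0,0,0,0,0],[0,0,0,0,0,0,0],[0,0,0,0,0,0,0],[0,0,0,0,0,0,0]]'
python3 - <<'E'
from h import *
to([.5425,.399,.069],3.7)
E
```

```text
time_s: 4.35
eef_pos: [0.5428, 0.3993, 0.0872]
tool_rot: [-1.239, 1.161, -1.161]
wrist_force: [-0.4, 0.1, 0.2]
opening: 0.697
time_s: 4.85
eef_pos: [0.5438, 0.3998, 0.0702]
tool_rot: [-1.236, 1.162, -1.162]
wrist_force: [-0.4, 0.6, 0.4]
opening: 0.37
time_s: 5.35
eef_pos: [0.5436, 0.3998, 0.0701]
tool_rot: [-1.237, 1.162, -1.162]
wrist_force: [-1.3, -0.7, 6.1]
opening: 0.22
t 5.35 tcp [0.5436 0.3998 0.0701] jaw yaw 3.6 y(down) [ 0.001  0.001 -1.   ] op 0.22 F [-1.3 -0.7  6.1] q [-0.95  0.65  0.36  1.64 -0.27  0.9  -0.42]
 shift units total [ 0.014  0.022 -0.023]
 turn units to yaw 3.7 [-0.02 -0.01 -0.01]
   shift in final frame [ 0.014  0.022 -0.023]
 turn units to yaw 183.7 [ 2.000e-02  3.599e+01 -3.000e-02]
   shift in final frame [-0.014  0.022  0.023]
```

```bash
python3 -m creep '[[0,-0.4,0,0,0,0,0],[0,-0.7,0,0,0,0,0],[0,-0.7,0,0,0,0,0],[0,-0.7,0,0,0,0,0],[0,-0.7,0,0,0,0,0]]'
python3 - <<'E'
from h import *
to([.600,-.150,.24],3.7)
for n in ('wrist','side'):
    s=snapshot(n); cv2.imwrite(f'pics/{n}2.png',s['image'][:,:,::-1])
    for l in ('mallet',): print(n,[(r['p'],r['location']) for r in spot_point(n,l)][:5])
E
```

```text
time_s: 5.85
eef_pos: [0.5424, 0.3988, 0.2293]
tool_rot: [-1.24, 1.163, -1.162]
wrist_force: [-0.4, 0.4, -1.7]
opening: 0.218
t 5.85 tcp [0.5424 0.3988 0.2293] jaw yaw 3.6 y(down) [-0.001 -0.001 -1.   ] op 0.22 F [-0.4  0.4 -1.7] q [-0.99  0.49  0.42  1.51 -0.21  1.19 -0.47]
 shift units total [11.027 -0.205  0.454]
 turn units to yaw 3.7 [ 0.01 -0.01  0.01]
   shift in final frame [11.028 -0.214  0.441]
 turn units to yaw 183.7 [-2.000e-02  3.599e+01  2.000e-02]
   shift in final frame [-11.028  -0.214  -0.441]
wrist [(0.92, [236.8, 158.0]), (0.8, [406.5, 293.8]), (0.73, [257.2, 257.1]), (0.71, [409.0, 233.6]), (0.66, [316.0, 275.7])]
side [(0.94, [341.1, 387.3]), (0.86, [291.3, 296.7]), (0.82, [330.5, 350.8]), (0.71, [248.4, 363.2]), (0.63, [253.1, 337.4])]
```

View pics/side2.png

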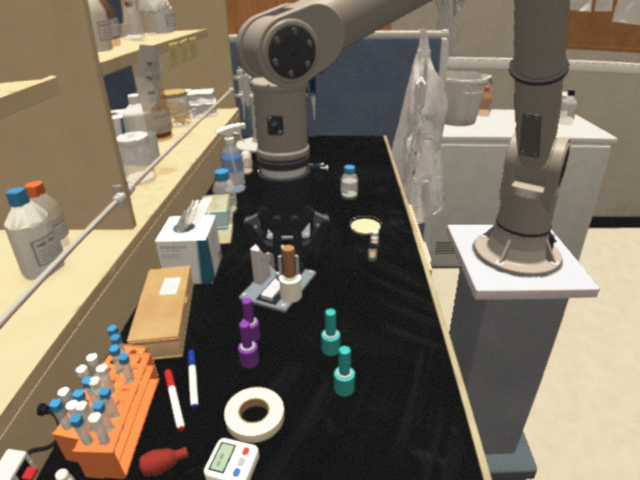

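View pics/wrist2.png

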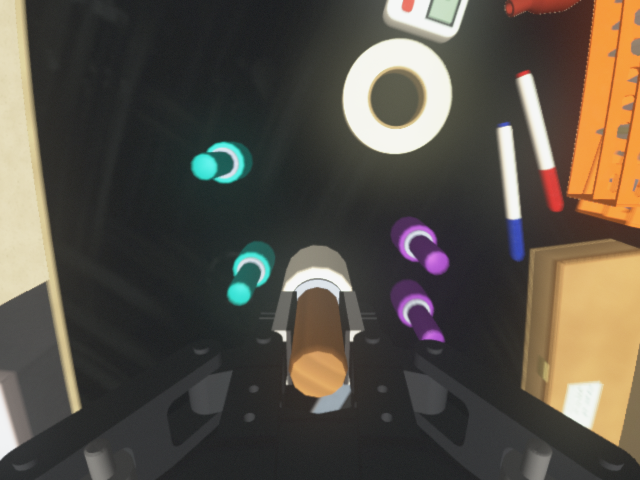

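The mallet hangs upright in the jaws (side (290,275)). I'm moving past the stuck stand so the wrist camera can look straight down on it.

```bash
python3 -m creep '[[0.4,-0.2,0.03,0,0,0,0],[0.8,-0.1,0.03,0,0,0,0],[0.8,0,0.03,0,0,0,0],[0.8,0,0.03,0,0,0,0],[0.8,0,0.03,0,0,0,0]]' && python3 -m creep '[[0.8,0,0.03,0,0,0,0],[0.8,0,0.03,0,0,0,0],[0.8,0,0.03,0,0,0,0],[0.8,0,0.03,0,0,0,0],[0.8,0,0.03,0,0,0,0]]' && python3 -m creep '[[0.8,0,0.03,0,0,0,0],[0.8,0,0.03,0,0,0,0],[0.8,0,0.03,0,0,0,0],[0.8,0,0.03,0,0,0,0],[0.8,0,0.03,0,0,0,0]]' && python3 -m creep '[[0.8,0,0,0,0,0,0],[0.4,0,0,0,0,0,0],[0,0,0,0,0,0,0],[0,0,0,0,0,0,0],[0,0,0,0,0,0,0]]'
cat > m.py <<'E'
from h import *
import sys
to()
s=snapshot('wrist'); cv2.imwrite(f'pics/{sys.argv[1]}.png',s['image'][:,:,::-1])
W=cloud(s).reshape(-1,3); im=s['image'].reshape(-1,3).astype(int)
nb=np.hypot(W[:,0]-.605,W[:,1]+.15)<.13
t=nb&(np.abs(W[:,2]-.104)<.006); print('tops z',np.median(W[t][:,2]))
h=t&(W[:,0]<.625); print(' head circle',cv2.minEnclosingCircle(np.float32(W[h][:,:2]*1000)))
b=nb&(np.abs(W[:,2]-.060)<.006); 
print(' bar',b.sum(),np.median(W[b][:,2]),cv2.minAreaRect(np.float32(W[b][:,:2]*1000)))
b=nb&(np.abs(W[:,2]-.009)<.003); 
print(' base',b.sum(),np.median(W[b][:,2]),cv2.minAreaRect(np.float32(W[b][:,:2]*1000)))
E
python3 m.py wrist3
```

```text
time_s: 6.55
eef_pos: [0.5609, 0.2164, 0.2424]
tool_rot: [-1.242, 1.164, -1.163]
wrist_force: [1.2, 0.4, -1.0]
opening: 0.217
time_s: 7.05
eef_pos: [0.5803, 0.0177, 0.2425]
tool_rot: [-1.241, 1.165, -1.162]
wrist_force: [0.7, 0.1, -1.3]
opening: 0.219
time_s: 7.55
eef_pos: [0.6001, -0.1808, 0.2424]
tool_rot: [-1.24, 1.166, -1.161]
wrist_force: [1.3, 0.6, -2.2]
opening: 0.219
time_s: 8.05
eef_pos: [0.6055, -0.2366, 0.2429]
tool_rot: [-1.239, 1.163, -1.159]
wrist_force: [-0.3, -0.2, -1.7]
opening: 0.219
t 8.05 tcp [ 0.6055 -0.2366  0.2429] jaw yaw 3.7 y(down) [-0.002  0.002 -1.   ] op 0.22 F [-0.3 -0.2 -1.7] q [-0.12  0.47  0.61  1.56 -0.28  1.2   0.6 ]
tops z 0.1044103042922348
 head circle ((605.3366088867188, -148.1492919921875), 23.53645896911621)
 bar 4075 0.06000669131149533 ((616.9358520507812, -148.68223571777344), (61.92099380493164, 139.90293884277344), 3.6089067459106445)
 base 9404 0.010027556085151074 ((612.1239013671875, -149.1492919921875), (120.69281005859375, 159.94151306152344), 3.5278334617614746)
```

View pics/wrist3.png

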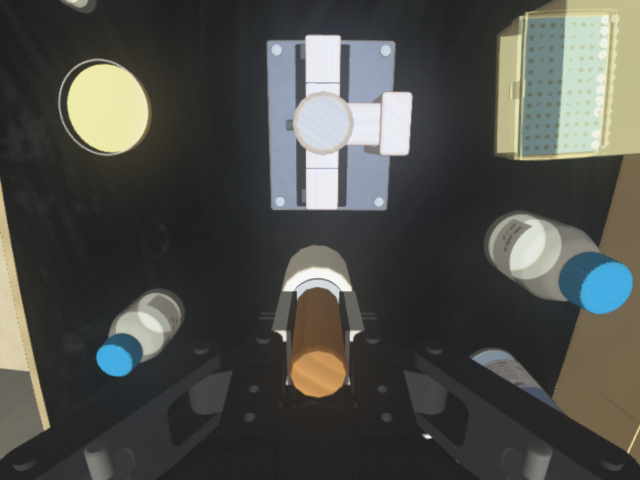

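The wrist picture shows the stuck stand squarely at (330,125), with its bar ends at (323,38) and (322,207). The base rectangle measures 120.7 x 159.9 mm and the bar top is at z 0.060, both as specified. That puts the bar centre at (0.600,-0.150), yaw 3.55°. I'm going to the -y arm first.

```bash
python3 - <<'E'
from h import *
to([.603,-.1997,.15],3.55); 
E
```

```text
t 8.1 tcp [ 0.6059 -0.2363  0.2431] jaw yaw 3.8 y(down) [-0.001  0.002 -1.   ] op 0.22 F [-1.  -0.  -1.2] q [-0.12  0.47  0.61  1.56 -0.28  1.2   0.6 ]
 shift units total [-0.732  1.863 -0.008]
 turn units to yaw 3.55 [ 0.01  0.04 -0.02]
   shift in final frame [-0.735  1.862 -0.012]
 turn units to yaw 183.55 [-3.000e-02 -3.596e+01 -2.000e-02]
   shift in final frame [0.735 1.862 0.012]
```

```bash
python3 -m creep '[[-0.37,0.2,0,0,0,0,0],[-0.36,0.5,0,0,0,0,0],[0,0.6,0,0,0,0,0],[0,0.45,0,0,0,0,0],[0,0.1,0,0,0,0,0]]'; python3 - <<'E'
from h import *
to([.603,-.1997,.12],3.55)
s=snapshot('scene'); cv2.imwrite('pics/scene4.png',s['image'][:,:,::-1][140:340,270:520].repeat(3,0).repeat(3,1))
E
```

```text
time_s: 8.6
eef_pos: [0.602, -0.1988, 0.1483]
tool_rot: [-1.242, 1.166, -1.156]
wrist_force: [0.0, 0.4, -1.8]
opening: 0.219
t 8.6 tcp [ 0.602  -0.1988  0.1483] jaw yaw 3.8 y(down) [-0.006  0.002 -1.   ] op 0.22 F [ 0.   0.4 -1.8] q [-0.16  0.53  0.56  1.69 -0.32  1.02  0.59]
 shift units total [0.02  0.565 0.023]
 turn units to yaw 3.55 [ 0.06  0.05 -0.03]
   shift in final frame [0.019 0.565 0.02 ]
 turn units to yaw 183.55 [ -0.05 -35.95  -0.1 ]
   shift in final frame [-0.019  0.565 -0.02 ]
```

View pics/scene4.png

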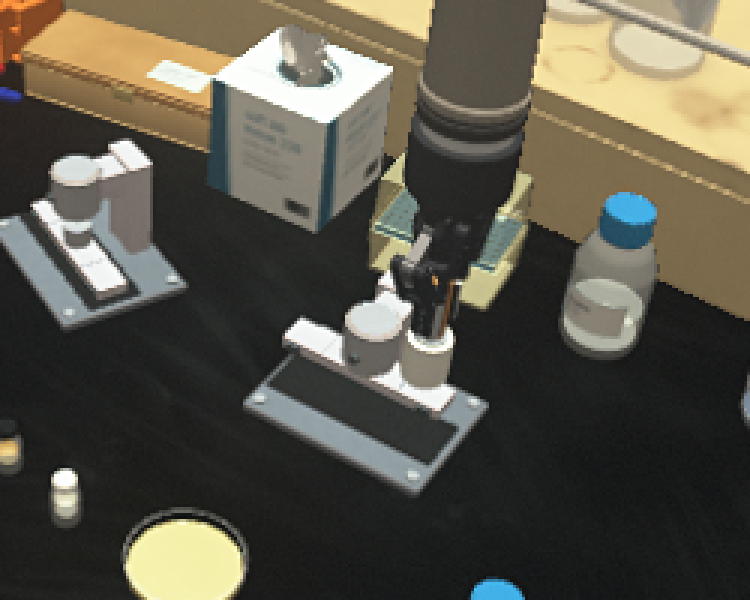

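The mallet hangs over the -y arm (crop (428,355)), clear of the socket head. First push: 27 mm down, contact expected about 18 mm into it.

```bash
python3 -m creep '[[0.02,0.2,0.02,0,0,0,0],[0,0.14,0,0,0,0,0],[0,0.1,0,0,0,0,0],[0,0.1,0,0,0,0,0],[0,0,0,0,0,0,0]]'; python3 - <<'E'
from h import *
to()
s=snapshot('side'); cv2.imwrite('pics/side5.png',s['image'][:,:,::-1])
s=snapshot('scene'); cv2.imwrite('pics/scene5.png',s['image'][:,:,::-1][210:310,330:450].repeat(5,0).repeat(5,1))
E
```

```text
time_s: 9.15
eef_pos: [0.6052, -0.2027, 0.1247]
tool_rot: [-1.238, 1.162, -1.163]
wrist_force: [0.2, 0.4, 0.4]
opening: 0.216
t 9.15 tcp [ 0.6052 -0.2027  0.1247] jaw yaw 3.6 y(down) [ 0.001  0.    -1.   ] op 0.22 F [0.2 0.4 0.4] q [-0.14  0.56  0.55  1.71 -0.34  0.97  0.6 ]
```

View pics/scene5.png

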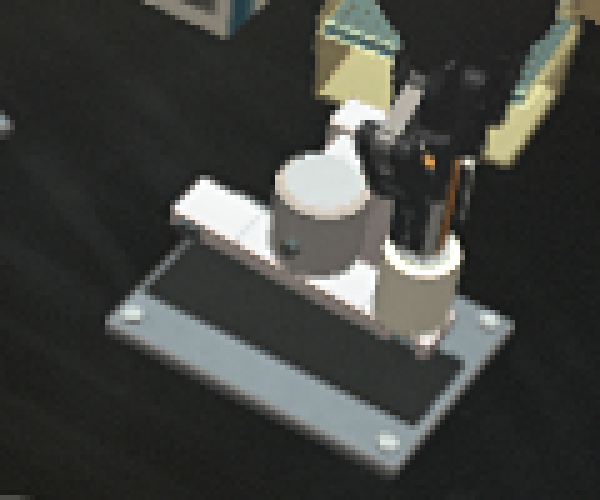

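```bash
python3 -m creep '[[0,0.06,0,0,0,0,0],[0,0.06,0,0,0,0,0],[0,0,0,0,0,0,0],[0,0,0,0,0,0,0],[0,0,0,0,0,0,0]]'; python3 - <<'E'
from h import *
to([.597,-.0999,.2],3.55)
s=snapshot('scene'); W=cloud(s); np.save('W6.npy',W); cv2.imwrite('pics/scene6.png',s['image'][:,:,::-1][210:310,330:450].repeat(5,0).repeat(5,1))
E
```

```text
time_s: 9.75
eef_pos: [0.6052, -0.2026, 0.1187]
tool_rot: [-1.238, 1.162, -1.163]
wrist_force: [-0.7, 0.4, 3.4]
opening: 0.217
t 9.75 tcp [ 0.6052 -0.2026  0.1187] jaw yaw 3.6 y(down) [ 0.001 -0.    -1.   ] op 0.22 F [-0.7  0.4  3.4] q [-0.14  0.56  0.55  1.71 -0.35  0.96  0.6 ]
 shift units total [-2.06  -1.626 -0.031]
 turn units to yaw 3.55 [-0.01  0.02  0.  ]
   shift in final frame [-2.061 -1.626 -0.036]
 turn units to yaw 183.55 [ 0.000e+00 -3.598e+01  2.000e-02]
   shift in final frame [ 2.061 -1.626  0.036]
```

View pics/scene6.png

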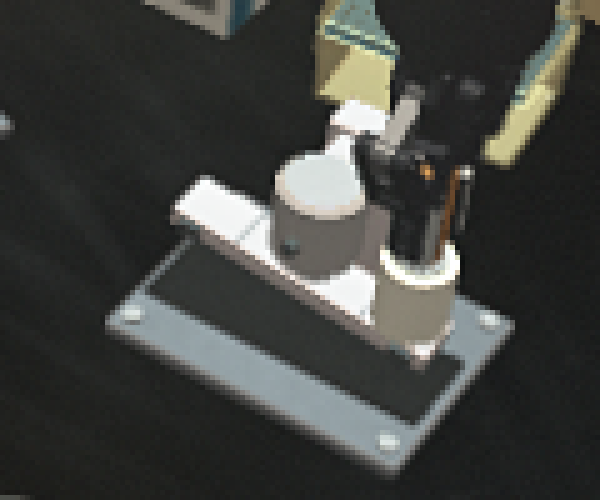

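The -y arm is down about 11 mm. Up and over to the +y arm.

```bash
python3 -m creep '[[0,-0.4,0,0,0,0,0],[0,-0.6,0,0,0,0,0],[0,-0.65,0,0,0,0,0],[-0.3,0,-0.01,0,0,0,0],[-0.5,0,-0.01,0,0,0,0]]' && python3 -m creep '[[-0.5,0,-0.01,0,0,0,0],[-0.5,0,-0.01,0,0,0,0],[-0.26,0,0,0,0,0,0],[0,0.2,0,0,0,0,0],[0,0.4,0,0,0,0,0]]' && python3 - <<'E'
from h import *
to([.597,-.0999,.11],3.55)
s=snapshot('scene'); W=cloud(s); cv2.imwrite('pics/scene7.png',s['image'][:,:,::-1][210:310,330:450].repeat(5,0).repeat(5,1))
I=s['image'].astype(int); W=W.reshape(-1,3);im=I.reshape(-1,3)
a=np.radians(3.55);d=W[:,:2]-[.6,-.1498]; X=d@[np.cos(a),np.sin(a)];Y=d@[-np.sin(a),np.cos(a)]
m=(abs(X)<.012)&(abs(Y)<.072)&(abs(Y)>.026)&(W[:,2]>.018)&(W[:,2]<.066)
for lo in range(-70,70,10):
    k=m&(Y*1000>=lo)&(Y*1000<lo+10)&(im.min(1)>130)
    if k.sum()>2: print(lo+5,k.sum(),np.median(W[k,2]).round(4))
E
```

```text
time_s: 10.3
eef_pos: [0.6007, -0.1643, 0.2008]
tool_rot: [-1.237, 1.164, -1.167]
wrist_force: [-0.3, 0.3, -2.9]
opening: 0.217
time_s: 10.8
eef_pos: [0.5971, -0.1008, 0.1708]
tool_rot: [-1.238, 1.159, -1.165]
wrist_force: [0.2, -0.6, -1.6]
opening: 0.215
t 10.8 tcp [ 0.5971 -0.1008  0.1708] jaw yaw 3.7 y(down) [ 0.003 -0.001 -1.   ] op 0.22 F [ 0.2 -0.6 -1.6] q [-0.34  0.45  0.57  1.75 -0.28  1.02  0.4 ]
 shift units total [-0.02   1.217 -0.004]
 turn units to yaw 3.55 [-0.03  0.02  0.02]
   shift in final frame [-1.800e-02  1.217e+00 -1.000e-03]
 turn units to yaw 183.55 [ 3.000e-02 -3.598e+01  5.000e-02]
   shift in final frame [1.800e-02 1.217e+00 1.000e-03]
-65 32 0.043
-55 35 0.0445
-45 33 0.0453
-35 32 0.0473
-25 12 0.0476
25 11 0.0552
35 34 0.0567
45 30 0.057
55 31 0.0588
65 27 0.0592
```

View pics/scene7.png

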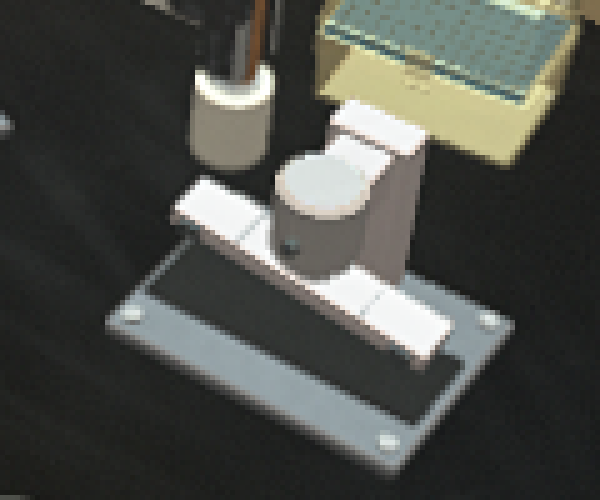

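After the first tap the bar's ±50 points read 45.0 / 57.7 mm (about 2 mm low in this camera), a tilt of 7.2°. The -y arm is at about 47 mm. I'll take the +y arm down to about 38 mm.

```bash
python3 -m creep '[[0,0.4,0,0,0,0,0],[0,0.4,0,0,0,0,0],[0,0.2,0,0,0,0,0],[0,0.15,0,0,0,0,0],[0,0.08,0,0,0,0,0]]' && python3 - <<'E'
from h import *
to([.597,-.0999,.108],3.55)
E
```

```text
time_s: 11.35
eef_pos: [0.5961, -0.1012, 0.1096]
tool_rot: [-1.239, 1.163, -1.163]
wrist_force: [-2.6, -0.5, 5.6]
opening: 0.216
t 11.35 tcp [ 0.5961 -0.1012  0.1096] jaw yaw 3.6 y(down) [-0.001 -0.001 -1.   ] op 0.22 F [-2.6 -0.5  5.6] q [-0.31  0.52  0.54  1.8  -0.33  0.91  0.44]
 shift units total [-0.025  0.032  0.02 ]
 turn units to yaw 3.55 [0.01 0.   0.01]
   shift in final frame [-0.025  0.032  0.02 ]
 turn units to yaw 183.55 [ 1.0e-02 -3.6e+01 -1.0e-02]
   shift in final frame [ 0.025  0.032 -0.02 ]
```

```bash
cat > bar.py <<'E'
from h import *
import sys
s=snapshot('scene'); W=cloud(s); cv2.imwrite(f'pics/{sys.argv[1]}.png',s['image'][:,:,::-1][210:310,330:450].repeat(5,0).repeat(5,1))
W=W.reshape(-1,3);im=s['image'].reshape(-1,3).astype(int)
a=np.radians(3.55);d=W[:,:2]-[.6,-.1498]; X=d@[np.cos(a),np.sin(a)];Y=d@[-np.sin(a),np.cos(a)]
m=(abs(X)<.012)&(abs(Y)<.072)&(abs(Y)>.026)&(W[:,2]>.018)&(W[:,2]<.066)&(im.min(1)>130)
for lo in range(-70,70,10):
    k=m&(Y*1000>=lo)&(Y*1000<lo+10)
    if k.sum()>5: print(lo+5,k.sum(),np.median(W[k,2]).round(4))
p=np.polyfit(Y[m],W[m,2],1);print('slope deg',np.degrees(np.arctan(p[0])),'-50:',np.polyval(p,-.05)+.002,'+50:',np.polyval(p,.05)+.002)
E
python3 -m creep '[[0,-0.4,0,0,0,0,0],[0,-0.7,0,0,0,0,0],[0,-0.75,0,0,0,0,0],[0.3,0,0.03,0,0,0,0],[0.5,0,0.01,0,0,0,0]]' && python3 -m creep '[[0.5,0,0,0,0,0,0],[0.5,0,0,0,0,0,0],[0.16,0,0,0,0,0,0],[0,0.4,0,0,0,0,0],[0,0.4,0,0,0,0,0]]' && python3 - <<'E'
from h import *
to([.603,-.1997,.099],3.55)
E
python3 bar.py scene8
```

```text
time_s: 11.85
eef_pos: [0.6017, -0.1386, 0.2025]
tool_rot: [-1.238, 1.159, -1.16]
wrist_force: [-0.2, 0.4, -2.3]
opening: 0.215
time_s: 12.35
eef_pos: [0.6044, -0.1978, 0.161]
tool_rot: [-1.237, 1.163, -1.163]
wrist_force: [0.4, 0.2, -2.2]
opening: 0.222
t 12.35 tcp [ 0.6044 -0.1978  0.161 ] jaw yaw 3.6 y(down) [ 0.     0.001 -1.   ] op 0.22 F [ 0.4  0.2 -2.2] q [-0.17  0.52  0.58  1.68 -0.32  1.04  0.57]
 shift units total [ 0.036  1.241 -0.031]
 turn units to yaw 3.55 [-0.    0.01 -0.01]
   shift in final frame [ 0.035  1.241 -0.03 ]
 turn units to yaw 183.55 [-1.000e-02 -3.599e+01  1.000e-02]
   shift in final frame [-0.035  1.241  0.03 ]
-65 28 0.0461
-55 31 0.0448
-45 26 0.0442
-35 27 0.0433
-25 12 0.0423
25 13 0.0371
35 26 0.0373
45 30 0.0365
55 28 0.0356
65 18 0.0336
slope deg -4.990431646503894 -50: 0.04641409208689779 +50: 0.03768205324154244
```

View pics/scene8.png

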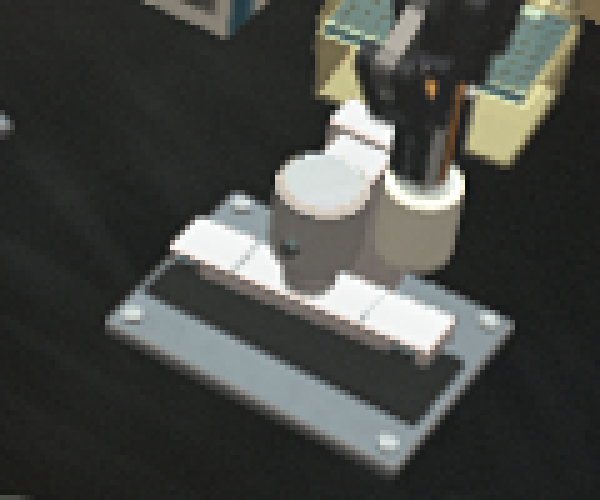

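Bar now: -50 at 46.4 mm, +50 at 37.7 mm, 5.0°. Next the -y arm goes to about 29 mm.

```bash
python3 -m creep '[[0.04,0.4,-0.03,0,0,0,0],[0,0.4,0,0,0,0,0],[0,0.2,0,0,0,0,0],[0,0.15,0,0,0,0,0],[0,0.08,0,0,0,0,0]]' && python3 - <<'E'
from h import *
to([.603,-.1997,.099],3.55)
E
```

```text
time_s: 12.9
eef_pos: [0.6029, -0.1998, 0.1009]
tool_rot: [-1.239, 1.163, -1.162]
wrist_force: [-3.0, 0.6, 5.4]
opening: 0.215
t 12.9 tcp [ 0.6029 -0.1998  0.1009] jaw yaw 3.6 y(down) [-0.001  0.    -1.   ] op 0.22 F [-3.   0.6  5.4] q [-0.14  0.58  0.54  1.73 -0.36  0.93  0.61]
 shift units total [-0.001  0.038  0.003]
 turn units to yaw 3.55 [ 0.01  0.02 -0.01]
   shift in final frame [-0.001  0.038  0.003]
 turn units to yaw 183.55 [-1.000e-02 -3.598e+01 -1.000e-02]
   shift in final frame [ 0.001  0.038 -0.003]
```

```bash
python3 -m creep '[[0,-0.4,0,0,0,0,0],[0,-0.7,0,0,0,0,0],[0,-0.85,0,0,0,0,0],[-0.3,-0.02,0,0,0,0,0],[-0.5,0,0,0,0,0,0]]' && python3 -m creep '[[-0.5,0,0,0,0,0,0],[-0.5,0,0,0,0,0,0],[-0.2,0,0,0,0,0,0],[0,0.4,0,0,0,0,0],[0,0.4,0,0,0,0,0]]' && python3 - <<'E'
from h import *
to([.597,-.0999,.096],3.55)
E
python3 bar.py scene9
```

```text
time_s: 13.4
eef_pos: [0.601, -0.1614, 0.2007]
tool_rot: [-1.235, 1.162, -1.168]
wrist_force: [-0.3, 2.0, -1.0]
opening: 0.217
time_s: 13.9
eef_pos: [0.5971, -0.0995, 0.1586]
tool_rot: [-1.238, 1.16, -1.162]
wrist_force: [-0.9, -0.3, -2.2]
opening: 0.217
t 13.9 tcp [ 0.5971 -0.0995  0.1586] jaw yaw 3.7 y(down) [ 0.002 -0.    -1.   ] op 0.22 F [-0.9 -0.3 -2.2] q [-0.34  0.46  0.57  1.76 -0.29  1.    0.41]
 shift units total [ 0.008  1.253 -0.005]
 turn units to yaw 3.55 [-0.02  0.03  0.  ]
   shift in final frame [ 0.008  1.253 -0.003]
 turn units to yaw 183.55 [ 0.000e+00 -3.597e+01  3.000e-02]
   shift in final frame [-0.008  1.253  0.003]
-65 33 0.0257
-55 34 0.0262
-45 35 0.0272
-35 32 0.0285
-25 13 0.0294
25 10 0.0335
35 33 0.0352
45 27 0.0351
55 30 0.0366
65 20 0.037
slope deg 5.188383865295263 -50: 0.0288319365109799 +50: 0.03791220791952727
```

View pics/scene9.png

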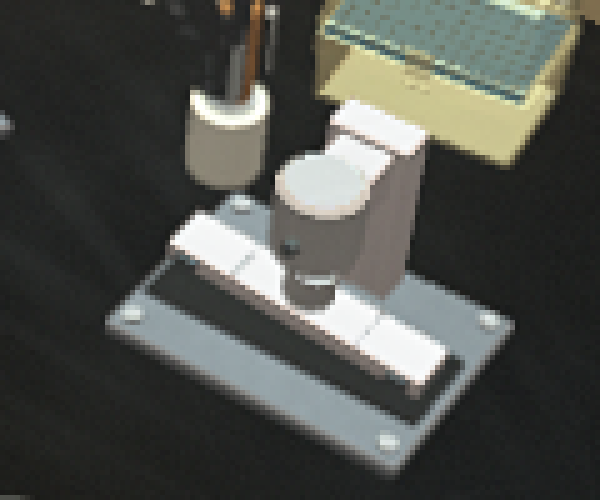

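Bar: -50 at 28.8 mm, +50 at 37.9 mm, 5.2°, and the plug is emerging at crop (305,290). I'll take the +y arm down to the pad (26 mm).

```bash
python3 -m creep '[[0,0.4,0,0,0,0,0],[0,0.4,0,0,0,0,0],[0,0.22,0,0,0,0,0],[0,0.15,0,0,0,0,0],[0,0.1,0,0,0,0,0]]' && python3 - <<'E'
from h import *
to([.597,-.0999,.096],3.55)
E
```

```text
time_s: 14.45
eef_pos: [0.596, -0.0997, 0.0959]
tool_rot: [-1.239, 1.165, -1.161]
wrist_force: [-10.4, 4.9, 33.4]
opening: 0.219
t 14.45 tcp [ 0.596  -0.0997  0.0959] jaw yaw 3.6 y(down) [-0.002  0.001 -1.   ] op 0.22 F [-10.4   4.9  33.4] q [-0.3   0.54  0.53  1.81 -0.34  0.89  0.45]
 shift units total [ 0.004 -0.002  0.019]
 turn units to yaw 3.55 [ 0.02  0.01 -0.02]
   shift in final frame [ 0.004 -0.002  0.019]
 turn units to yaw 183.55 [-3.000e-02 -3.599e+01 -4.000e-02]
   shift in final frame [-0.004 -0.002 -0.019]
```

33 N means it is bottomed on the pad. I'm going back to the -y arm for the last touch.

```bash
python3 -m creep '[[0,-0.5,0,0,0,0,0],[0,-0.8,0,0,0,0,0],[0,-0.8,0,0,0,0,0],[0.3,0,0.01,0,0,0,0],[0.5,0,0.01,0,0,0,0]]' && python3 -m creep '[[0.5,0,0,0,0,0,0],[0.5,0,0,0,0,0,0],[0.2,0,0,0,0,0,0],[0,0.4,0,0,0,0,0],[0,0.4,0,0,0,0,0]]' && python3 - <<'E'
from h import *
to([.603,-.1997,.096],3.55)
E
python3 bar.py scene10
```

```text
time_s: 14.95
eef_pos: [0.6022, -0.1383, 0.202]
tool_rot: [-1.236, 1.156, -1.161]
wrist_force: [-0.1, -0.6, -1.9]
opening: 0.218
time_s: 15.45
eef_pos: [0.6047, -0.1999, 0.16]
tool_rot: [-1.237, 1.162, -1.164]
wrist_force: [0.2, 1.4, -1.6]
opening: 0.217
t 15.45 tcp [ 0.6047 -0.1999  0.16  ] jaw yaw 3.6 y(down) [ 0.002  0.    -1.   ] op 0.22 F [ 0.2  1.4 -1.6] q [-0.17  0.52  0.58  1.68 -0.32  1.03  0.58]
 shift units total [-0.006  1.281 -0.036]
 turn units to yaw 3.55 [-0.02  0.01 -0.  ]
   shift in final frame [-0.006  1.281 -0.034]
 turn units to yaw 183.55 [ -0.   -35.99   0.04]
   shift in final frame [0.006 1.281 0.034]
-65 30 0.0271
-55 32 0.027
-45 31 0.0265
-35 32 0.0264
-25 10 0.0264
25 10 0.0238
35 31 0.024
45 26 0.0238
55 27 0.0238
65 25 0.0227
slope deg -1.817841191941439 -50: 0.02873975939106102 +50: 0.02556596297356154
```

View pics/scene10.png

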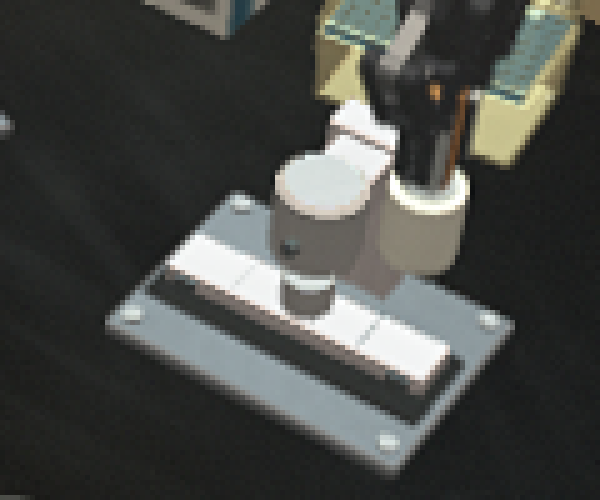

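```bash
python3 -m creep '[[0,0.4,-0.03,0,0,0,0],[0,0.4,0,0,0,0,0],[0,0.22,0,0,0,0,0],[0,0.15,0,0,0,0,0],[0,0.08,0,0,0,0,0]]' && python3 -m creep '[[0,-0.5,0,0,0,0,0],[0,-0.8,0,0,0,0,0],[0,-0.8,0,0,0,0,0],[0,-0.8,0,0,0,0,0],[0,0,0,0,0,0,0]]' && python3 - <<'E'
from h import *
to([.5,.3,.24])
E
python3 bar.py scene11
```

```text
time_s: 16.0
eef_pos: [0.6026, -0.1993, 0.098]
tool_rot: [-1.238, 1.163, -1.161]
wrist_force: [-2.2, 1.9, 3.6]
opening: 0.22
time_s: 16.5
eef_pos: [0.6063, -0.202, 0.2505]
tool_rot: [-1.231, 1.151, -1.172]
wrist_force: [-0.0, -0.4, -1.6]
opening: 0.219
t 16.5 tcp [ 0.6063 -0.202   0.2505] jaw yaw 3.6 y(down) [ 0.014 -0.004 -1.   ] op 0.22 F [-0.  -0.4 -1.6] q [-0.2   0.43  0.62  1.59 -0.27  1.19  0.54]
 shift units total [-10.154   0.145  -1.492]
-65 31 0.0248
-55 32 0.0246
-45 28 0.025
-35 32 0.0247
-25 12 0.0256
25 10 0.0236
35 30 0.0228
45 27 0.0237
55 30 0.0236
65 26 0.0233
slope deg -0.7188885926137492 -50: 0.02684152275756662 +50: 0.025586759622926815
```

View pics/scene11.png

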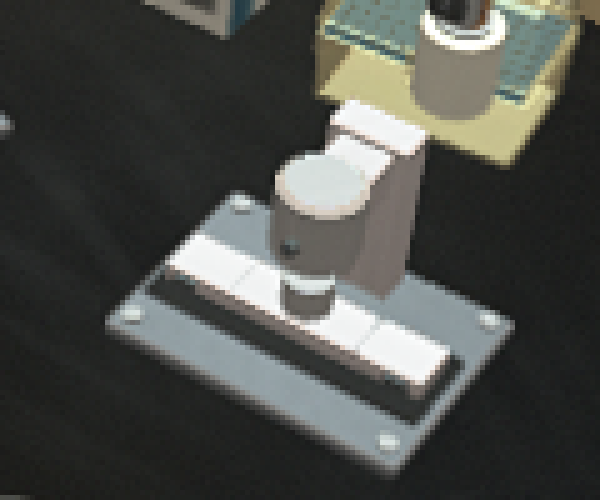

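The carrier lies flat at 26 mm, tilt about 0.7° and within noise. Now I need a clear spot for the mallet.

```bash
python3 - <<'E'
from h import *
W=np.vstack([np.load('scene.npy').reshape(-1,3),np.load('side.npy').reshape(-1,3)])
ob=W[(W[:,2]>.012)&(W[:,2]<.25)&(W[:,0]>.35)&(W[:,0]<.8)&(W[:,1]>-.4)&(W[:,1]<.5)][:,:2]
from scipy.spatial import cKDTree
t=cKDTree(ob)
ft=cKDTree(W[(abs(W[:,2])<.006)][:,:2])
r=[(t.query(p)[0],p) for p in [(x,y) for x in np.arange(.42,.66,.02) for y in np.arange(-.3,.35,.02)] if ft.query(p)[0]<.006 and np.hypot(*p)>.45]
r.sort(reverse=True); print([(round(float(a),3),tuple(np.round(p,2))) for a,p in r[:10]])
for p in [(.54,.0),(.52,0),(.5,-.02)]: print(p,t.query(p)[0])
to([.50,.16,.25],3.6)
E
```

```text
[(0.135, (np.float64(0.42), np.float64(0.2))), (0.128, (np.float64(0.42), np.float64(0.18))), (0.122, (np.float64(0.42), np.float64(0.22))), (0.116, (np.float64(0.44), np.float64(0.2))), (0.116, (np.float64(0.44), np.float64(0.22))), (0.109, (np.float64(0.44), np.float64(0.18))), (0.107, (np.float64(0.46), np.float64(0.22))), (0.104, (np.float64(0.42), np.float64(0.24))), (0.103, (np.float64(0.44), np.float64(0.16))), (0.097, (np.float64(0.46), np.float64(0.2)))]
(0.54, 0.0) 0.07551036261610883
(0.52, 0) 0.08133471181985268
(0.5, -0.02) 0.07584467628655159
t 16.55 tcp [ 0.6047 -0.2009  0.2471] jaw yaw 3.6 y(down) [ 0.008 -0.002 -1.   ] op 0.21 F [ 0.2  1.1 -2.2] q [-0.2   0.44  0.62  1.6  -0.27  1.19  0.54]
 shift units total [-7.336 -0.089 -1.633]
 turn units to yaw 3.6 [-0.1   0.    0.03]
   shift in final frame [-7.336 -0.058 -1.636]
 turn units to yaw 183.6 [  0.04 -36.     0.15]
   shift in final frame [ 7.336 -0.058  1.636]
```

```bash
python3 -m creep '[[-0.5,0,-0.2,0,0,0,0],[-0.7,0,-0.25,0,0,0,0],[-0.7,0,-0.25,0,0,0,0],[-0.7,0,-0.25,0,0,0,0],[-0.7,0,-0.25,0,0,0,0]]' && python3 -m creep '[[-0.7,0,-0.2,0,0,0,0],[-0.12,0,-0.04,0,0,0,0],[0,0.2,0,0,0,0,0],[0,0.5,0,0,0,0,0],[0,0.5,0,0,0,0,0]]' && python3 - <<'E'
from h import *
to([.52,0,.0715],3.6)
s=snapshot('side'); cv2.imwrite('pics/side12.png',s['image'][:,:,::-1])
s=snapshot('scene'); cv2.imwrite('pics/scene12.png',s['image'][:,:,::-1])
E
```

```text
time_s: 17.05
eef_pos: [0.5307, -0.0374, 0.2415]
tool_rot: [-1.24, 1.164, -1.161]
wrist_force: [1.2, -0.0, -1.8]
opening: 0.217
time_s: 17.55
eef_pos: [0.5179, -0.0006, 0.1815]
tool_rot: [-1.238, 1.163, -1.165]
wrist_force: [-1.0, 0.9, -3.1]
opening: 0.219
t 17.55 tcp [ 0.5179 -0.0006  0.1815] jaw yaw 3.5 y(down) [ 0.001 -0.001 -1.   ] op 0.22 F [-1.   0.9 -3.1] q [-0.57  0.27  0.57  1.94 -0.17  0.97  0.15]
 shift units total [-0.011  2.201  0.04 ]
 turn units to yaw 3.6 [-0.01 -0.02  0.01]
   shift in final frame [-0.009  2.201  0.042]
 turn units to yaw 183.6 [-2.000e-02  3.598e+01 -1.000e-02]
   shift in final frame [ 0.009  2.201 -0.042]
```

View pics/scene12.png

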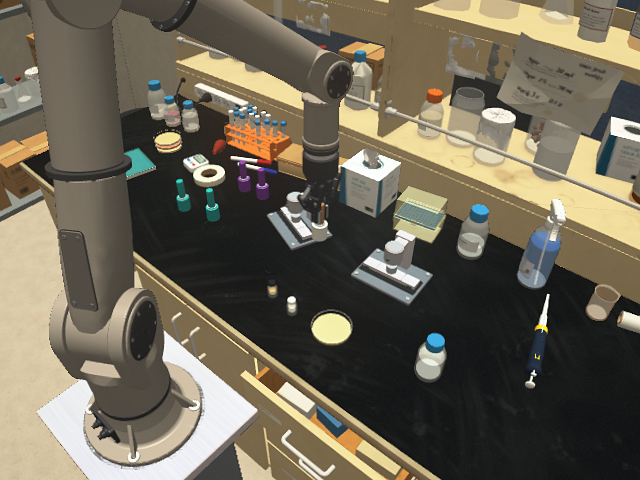

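Scene: the mallet is at (320,228) above the free worktop between the stands, which both look undisturbed. Lowering.

```bash
python3 -m creep '[[0,0.6,0,0,0,0,0],[0,0.6,0,0,0,0,0],[0,0.5,0,0,0,0,0],[0,0.3,0,0,0,0,0],[0,0.12,0,0,0,0,0]]' && python3 -m creep '[[0,0.03,0,0,0,0,0],[0,0.03,0,0,0,0,0],[0,0,0,0,0,0,0],[0,0,0,0,0,0,0],[0,0,0,0,0,0,0]]'
```

```text
time_s: 18.15
eef_pos: [0.5173, -0.0, 0.0757]
tool_rot: [-1.24, 1.165, -1.164]
wrist_force: [-0.3, -0.4, -1.5]
opening: 0.223
time_s: 18.65
eef_pos: [0.5181, 0.0015, 0.0744]
tool_rot: [-1.237, 1.162, -1.163]
wrist_force: [0.3, 1.0, -1.0]
opening: 0.217
```

```bash
python3 -m creep '[[0,0.04,0,0,0,0,0],[0,0.03,0,0,0,0,0],[0,0,0,0,0,0,0],[0,0,0,0,0,0,0],[0,0,0,0,0,0,0]]'
```

```text
time_s: 19.15
eef_pos: [0.5176, 0.0014, 0.0702]
tool_rot: [-1.239, 1.163, -1.162]
wrist_force: [-0.7, -0.5, -1.4]
opening: 0.22
```

```bash
python3 -m creep '[[0,0.03,0,0,0,0,0],[0,0.02,0,0,0,0,0],[0,0,0,0,0,0,0],[0,0,0,0,0,0,0],[0,0,0,0,0,0,0]]'; python3 - <<'E'
from h import *
s=snapshot('side'); W=cloud(s).reshape(-1,3)
cv2.imwrite('pics/side13.png',s['image'][:,:,::-1][180:300,250:390].repeat(5,0).repeat(5,1))
E
```

```text
time_s: 19.65
eef_pos: [0.5179, 0.0013, 0.07]
tool_rot: [-1.237, 1.164, -1.161]
wrist_force: [-5.8, 1.0, 18.4]
opening: 0.217
```

View pics/side13.png

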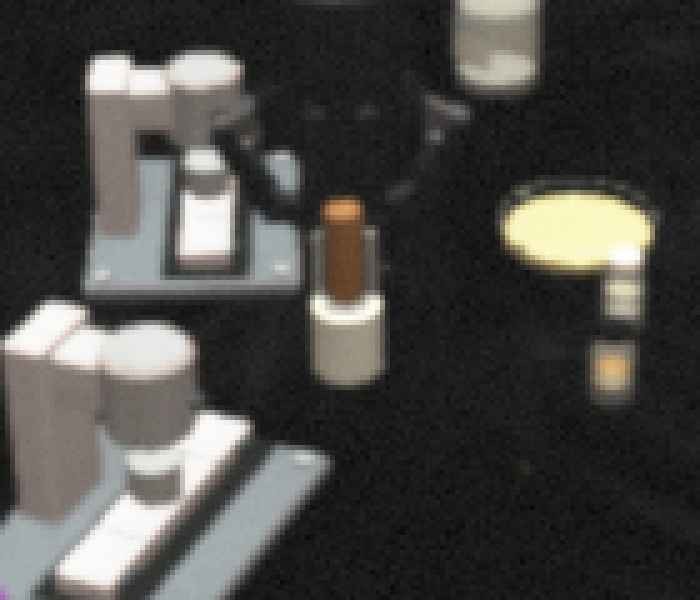

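The mallet is on the worktop (side crop (347,350)), pressing 18 N. I'll ease off slightly, open, and withdraw straight up.

```bash
python3 -m creep '[[0,-0.04,0,0,0,0,0],[0,0,0,0,0,0,0],[0,0,0,0,0,0,0],[0,0,0,0,0,0,0],[0,0,0,0,0,0,0.5]]' && python3 -m creep '[[0,0,0,0,0,0,0.5],[0,0,0,0,0,0,0.5],[0,0,0,0,0,0,0.5],[0,0,0,0,0,0,0.5],[0,0,0,0,0,0,0.5]]' && python3 -m creep '[[0,-0.2,0,0,0,0,0.5],[0,-0.5,0,0,0,0,0.5],[0,-0.7,0,0,0,0,0.5],[0,-0.7,0,0,0,0,0.5],[0,-0.7,0,0,0,0,0.5]]' && python3 -m creep '[[0,-0.4,0,0,0,0,0.5],[0,0,0,0,0,0,0.5],[0,0,0,0,0,0,0.5],[0,0,0,0,0,0,0.5],[0,0,0,0,0,0,0.5]]'; python3 bar.py scene14; python3 - <<'E'
from h import *
to()
s=snapshot('side'); W=cloud(s).reshape(-1,3)
cv2.imwrite('pics/side14.png',s['image'][:,:,::-1][180:300,250:390].repeat(5,0).repeat(5,1))
m=(np.hypot(W[:,0]-.518,W[:,1])<.04)&(W[:,2]>.01);P=W[m];print(len(P),P[:,2].max())
for a,b in((.01,.038),(.05,.088),(.09,.1)):
    k=(P[:,2]>a)&(P[:,2]<b); print(a,P[k].mean(0))
E
```

```text
time_s: 20.2
eef_pos: [0.5178, 0.0014, 0.0696]
tool_rot: [-1.238, 1.162, -1.162]
wrist_force: [-0.2, -0.0, -0.2]
opening: 0.372
time_s: 20.7
eef_pos: [0.5177, 0.0014, 0.0698]
tool_rot: [-1.238, 1.162, -1.162]
wrist_force: [-0.4, 0.4, 0.3]
opening: 0.503
time_s: 21.2
eef_pos: [0.5175, 0.0011, 0.2118]
tool_rot: [-1.238, 1.162, -1.163]
wrist_force: [1.2, 1.7, 0.3]
opening: 0.504
time_s: 21.7
eef_pos: [0.5168, 0.0013, 0.2286]
tool_rot: [-1.241, 1.164, -1.162]
wrist_force: [-0.1, -0.3, 0.6]
opening: 0.5
-65 30 0.025
-55 33 0.0246
-45 29 0.0249
-35 30 0.0246
-25 12 0.0247
25 10 0.0225
35 30 0.0238
45 27 0.0234
55 30 0.0236
65 24 0.0238
slope deg -0.7121648920140444 -50: 0.02686766125447672 +50: 0.02562463502155228
t 21.75 tcp [0.5169 0.0013 0.2287] jaw yaw 3.6 y(down) [-0.002 -0.001 -1.   ] op 0.50 F [-0.4 -1.   0.3] q [-0.6   0.21  0.59  1.89 -0.13  1.08  0.11]
3669 0.600387172604365
0.01 [0.51670977 0.01552205 0.02437799]
0.05 [0.51650767 0.00881123 0.06960463]
0.09 [0.51627378 0.00512749 0.09367538]
```

View pics/side14.png

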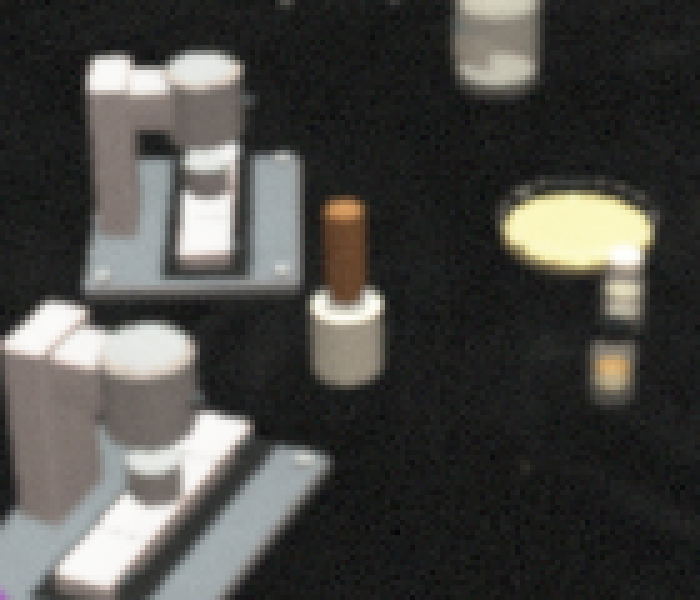

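View pics/scene14.png

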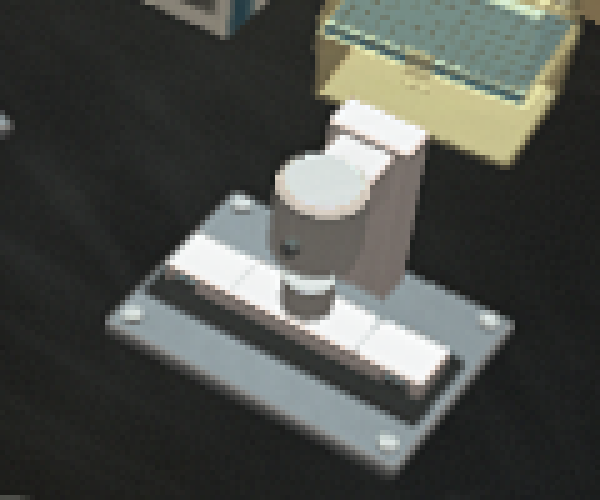

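The mallet stands upright and free at side crop (347,300), and the carrier lies flat on its pad with the plug out of the socket. Handing in.

```bash
python3 -c "
from cell import *
print(close_job())"
```

```text
the job is handed in; nothing more can be done
None
```

The stuck carrier is out of its socket and lying flat on the rubber pad, and the white mallet is standing head down on the worktop. I handed the job in at about 22 s of the 64 s allowed; `close_job()` gave no verdict.

- **Tapping:** I held the mallet by its handle and pressed the arms alternately, -y arm first: three presses on the -y arm and two on the +y arm. The largest tilt I measured between presses was 7.2°, against the 10° limit. I did not measure tilt during a press.
- **Carrier at the end:** The bar's top is about 26 mm above the worktop, which is 12 mm above the pad as specified. Tilt was 0.7°, within measurement noise, and the plug was clear of the socket.
- **Mallet at the end:** It stands at about (0.517, 0.00), between the stands. The last side picture shows it upright and released, with the gripper raised well clear. I did not measure its speed directly.
- **Other stand:** It looked undisturbed in the last pictures, and the mallet crossed it well above its height.
- **Forces and disagreements:** The scene camera read heights about 2 mm low, so I corrected for that. The highest wrist force I read was 33 N, as the +y arm bottomed on the pad. The last -y press read only about 4 N, but the pictures afterwards showed that arm down.

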